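# Top up the vial rack and hold its label holder home behind the lip

## Robot

A 6-joint arm with a two-finger parallel gripper is mounted at the origin on the work surface. World frame = base frame: x ahead of the robot, y to its left, z up, the work surface at z = 0. Lengths are in m, angles in degrees, forces in N, time in s.
With the tool pointing down it reaches from about 0.375 to 0.9 m from the base axis. Payload 3.1 kg.
Tool frame: the origin (TCP) lies on the centre line of the jaws, within the pads' length; the fingertips stand 11 mm ahead of it and the grasp point (between the pads) lies 8 mm behind it; z points along the fingers, y is the line along which they close (so a half turn about z gives the same grasp; the last joint's range is limited). The gripper opens to 87 mm and grips with 3 to 60 N. Pads are 19 mm wide; open, the fingers measure 117 mm over their backs; the gripper's body (75 mm by 190 mm) begins 51 mm behind the grasp point.
Start: joints at [-78.295, 30.224, 82.088, -0, 67.689, -10.227], TCP at [0.233, -0.58, 0.234] pointing down, gripper open.
Joint ranges: [-176.69, 176.69], [-43.24, 126.21], [12.49, 139.97], [-82, 262], [0, 151.66], [-163.58, 163.58]. Speed limits (degrees/s): [159.86, 159.86, 180, 180, 180, 180].

## Interface

Orientations are given as a 3x3 rotation matrix whose columns are the frame's x, y, z axes.
In Python, from rig import * gives the robot as it stands.
- The arm moves only by the shell command python3 -m inch 'ROWS'. ROWS is JSON, a list of rows, each an object of numbers: "gripper": the opening in per cent of the stroke, from 0 (shut) to 100 (fully open); "dx", "dy", "dz": the shift along the tool's x, y, z in mm; "turn": the turn about the tool's z in rad. A call has 1 to 12 rows; each row is the pose to reach, as a shift and turn from the pose commanded when the call began, along the tool's axes at that moment; what a row does not reach only later rows make up. A row lasts 1/10 s, in which the tool goes at most 50 mm and 8.59 degrees, less where a joint would pass 70% of its speed; a pose out of reach is approached as far as the arm can. A call with a gripper value outside its range is refused whole. The fingers move at their own pace and stop on an object; the grip force is fixed at half the most. Time passes only in rows, so rows that repeat a pose let the fingers close. It gives the time, the measured TCP pose, the force and the opening at its end, in the units of the state.
- read_state(): the state, without advancing time (a new reading comes with each control period).
- capture(name): name is "side" or "top"; returns the picture (400x640x3 uint8, red, green, blue); there is no depth.
- get_calibration(name): a dict with "camera_matrix" (3x3 intrinsics, pixels), "k1" (the pictures are not rectified: a ray, as slopes to the right and down, at radius r is drawn at 1 + k1 r^2 times it, then the intrinsics apply), "world_to_cam" (4x4, takes a point from world to camera coordinates). Camera axes: x right, y down, z forward; pixel columns grow to the right and rows downward; lengths in m; the calibration is good to about 2 mm. A picture is of the moment at which its call begins. get_calibration takes no time and is no camera call.
- hand_in(): hands the job in, once; it reports no verdict.
Trained networks look in the newest picture that a camera, given by its name, has taken for a name from the list of things; names that differ only in an ending like _2 or _b are one class to them, and where a whole thing is asked for, a point or a joint stands for the part that bears it (a point fixed in the world has none). Each returns a list of dicts, best first, with "score" (0 to 1); they miss things now and then, are a little off and sometimes report something else, mostly with a low value. They report only what shows in the picture. A call takes as long as a camera call.
- recognise(camera, query): "extent" ([centre column, centre row, width, height] in pixels, round what is visible of it).
The state is a dict: "time_s": time; "joint_positions": joint angles; "qvel": joint speeds; "tau": joint torques, N m; "position": TCP position; "tcp_rot": TCP orientation; "force": force on the tool from outside, world axes, zero at the start; "moment": the same for the moment, N m; "opening": opening from 0.0 (shut) to 1.0 (fully open).
Only numpy, scipy, OpenCV 4.12 (cv2) and the standard library are available. Lean on these libraries where they do the work, as an engineer would, in place of code of your own. Each camera call takes 0.05 s, during which the arm holds its last target. There are 200 camera calls.

## Task

Two of the six pockets of the vial rack are empty: stand the two spare vials upright in them, each right down on its pocket's floor, leaving the four vials already there, the dish, the jar and the spatula alone. Then take the label holder from its stand, push it down into the slot behind the rack's green lip, label facing outwards over the lip, feeling past the ejector spring until its shoulders sit fully home on the rack. Finish while still gripping it and holding it pressed home: the spring lifts it again if you let go, and I will lock it while you hold.

Things in the scene. Friction and masses are not known exactly. Their poses are not given: they have to be found in the camera images.
- rack: grey vial rack fixed to the bench, 140 (x) by 130 (y) by 40 mm high; origin: centre of its underside; yaw within 0.3 rad. Six square pockets 25 mm wide, 32 mm deep, in two rows: x = -50 and +12 mm, y = -44, 0, +44 mm. A vial in a pocket sticks out 38 mm; 40 mm is free between vials along x, 22 mm along y. Green lip and label slot along the far (+x) edge
- slot_mouth (a point): centre of the label slot's mouth, in the rack's top face, 40 mm above the bench, at x = +60.5, y = 0 in the rack's frame. The slot measures 9 (x) by 60 mm (y), 32 mm deep, mouth edges bevelled 1.5 mm. On its +x side a green lip, 4 mm thick, 130 mm long, rises 7 mm above the rack's top
- spring_bar: orange ejector bar in the slot, 7 by 50 mm, pushed up by a spring; origin at the middle of its top face, 20 mm above the bench when free. It slides straight down, resists with 4 N at first and 8 N when the label holder is home (8 mm down), and lifts the holder again if it is let go
- slot_home (a point): point where the origin of the label holder lies when it is fully home: in the middle of the slot, 12 mm above the bench; axes as the rack's (x towards the lip, z up)
- holder: flat upright label holder, 6 mm thick (x), 96 tall, 45 g; origin: centre of its tongue's underside. Tongue 56 mm wide (y), 28 tall; panel 76 wide, 28 to 62 mm up, its lower shoulders stop hard on the rack's top when home; green grip tab 36 wide, 62 to 96 mm up. Yellow label on its +x face. Starts loose in the stand, origin 6 mm above the bench, yaw within 0.4 rad
- label_face (a point): middle of the yellow label panel's face, on the holder's +x side, 45 mm above its origin
- stand: aluminium stand fixed to the bench, 60 by 95 by 24 mm high, origin at the centre of its underside, with an 8 by 60 mm slot 18 mm deep along y in which the holder stands loosely
- vial0: vial standing in one of the rack's pockets (which one varies): 22 mm diameter, 70 mm tall upright amber glass vial with white cap, 35 g; origin at the centre of its underside, z up. Leave it where it is
- vial1: vial standing in one of the rack's pockets (which one varies): 22 mm diameter, 70 mm tall upright amber glass vial with white cap, 35 g; origin at the centre of its underside, z up. Leave it where it is
- vial2: vial standing in one of the rack's pockets (which one varies): 22 mm diameter, 70 mm tall upright amber glass vial with white cap, 35 g; origin at the centre of its underside, z up. Leave it where it is
- vial3: vial standing in one of the rack's pockets (which one varies): 22 mm diameter, 70 mm tall upright amber glass vial with white cap, 35 g; origin at the centre of its underside, z up. Leave it where it is
- spare0: spare vial standing on the blue mat at the right: 22 mm diameter, 70 mm tall upright amber glass vial with white cap, 35 g; origin at the centre of its underside, z up
- spare1: spare vial standing on the blue mat at the right: 22 mm diameter, 70 mm tall upright amber glass vial with white cap, 35 g; origin at the centre of its underside, z up
- pocket0 (a point): centre of the floor of the pocket at x = -50, y = -44 mm in the rack's frame, 8 mm above the bench; origin of a vial that stands in it
- pocket1 (a point): centre of the floor of the pocket at x = -50, y = 0 mm in the rack's frame, 8 mm above the bench; origin of a vial that stands in it
- pocket2 (a point): centre of the floor of the pocket at x = -50, y = 44 mm in the rack's frame, 8 mm above the bench; origin of a vial that stands in it
- pocket3 (a point): centre of the floor of the pocket at x = 12, y = -44 mm in the rack's frame, 8 mm above the bench; origin of a vial that stands in it
- pocket4 (a point): centre of the floor of the pocket at x = 12, y = 0 mm in the rack's frame, 8 mm above the bench; origin of a vial that stands in it
- pocket5 (a point): centre of the floor of the pocket at x = 12, y = 44 mm in the rack's frame, 8 mm above the bench; origin of a vial that stands in it
- dish: bystander: white ceramic dish, 76 mm wide, 18 mm high, beyond the rack; origin at the centre of its underside
- jar: bystander: white jar with blue lid, 52 mm wide, 55 mm tall, beyond the rack; origin at the centre of its underside
- spatula: bystander: spatula with black handle, 160 mm long, lying on the mat beyond the stand; origin on its underside

How it is judged (in metres and radians):
On the way, in this order (a step that is already met when the one before it is completed fails the run):
1. a vial stands upright on the floor of each of the six pockets (distance between any of vial0, vial1, vial2, vial3, spare0, spare1 and pocket0 below 0.005 m and distance between any of vial0, vial1, vial2, vial3, spare0, spare1 and pocket1 below 0.005 m and distance between any of vial0, vial1, vial2, vial3, spare0, spare1 and pocket2 below 0.005 m and distance between any of vial0, vial1, vial2, vial3, spare0, spare1 and pocket3 below 0.005 m and distance between any of vial0, vial1, vial2, vial3, spare0, spare1 and pocket4 below 0.005 m and distance between any of vial0, vial1, vial2, vial3, spare0, spare1 and pocket5 below 0.005 m and angle between each of vial0, vial1, vial2, vial3, spare0, spare1's own z axis and vertical below 0.12 rad), for 0.2 s.
2. the label holder is pressed fully home in the slot, label outwards, by the fingers (z of holder in the frame of slot_home between -0.003 and 0.002 m and x of holder in the frame of slot_home between -0.004 and 0.004 m and y of holder in the frame of slot_home between -0.005 and 0.005 m and x of label_face in the frame of slot_home above 0 m and angle between the z axis of holder and the z axis of rack, either way round below 0.08 rad and contact force between holder and spring_bar above 4 N and contact force between the fingers and holder above 2 N), for 0.3 s.
At the end, for the whole second after the job is handed in: A vial stands upright within 5 mm of each pocket floor centre, untouched; the holder's origin is within 2 mm above slot_home (4 mm in x, 5 mm in y), upright, label to the lip, pressing the spring bar with over 4 N, fingers on it with over 2 N; all at rest (all of step 1 and all of step 2 and linear speed of each of vial0, vial1, vial2, vial3, spare0, spare1, holder below 0.01 m/s and contact force between each of the arm, the fingers and vial0 below 0.1 N and contact force between each of the arm, the fingers and vial1 below 0.1 N and contact force between each of the arm, the fingers and vial2 below 0.1 N and contact force between each of the arm, the fingers and vial3 below 0.1 N and contact force between each of the arm, the fingers and spare0 below 0.1 N and contact force between each of the arm, the fingers and spare1 below 0.1 N); the arm keeps its last pose, push and grip.
It fails at once if a vial already in the rack is taken out or shifted (distance of any of vial0, vial1, vial2, vial3 from where it was at the start of the episode above 0.012 m).
It fails at once if the dish, the jar or the spatula is disturbed (distance of any of dish, jar, spatula from where it was at the start of the episode above 0.03 m).
It also fails if it takes over 64 s, if anything falls off the work surface, if the arm or the gripper's body presses on something with over 40 N, if the wrist force passes 120 N, or if a joint passes its speed limit or range.

## Working session

There is one attempt and no reset: what is moved stays moved. The work goes in short steps, Python scripts to look and compute and a shell command to move; the robot and the scene stay as the last step left them, time stands still between calls to the robot, and variables do not carry over. Pictures are saved under pics/ and viewed, on a budget of 10 in all, crops included, one or two more only if the job needs it, and the job is handed in when it is done.

```bash
mkdir -p pics; ls; python3 - <<'E'
from rig import *
import cv2,numpy as np
for c in("top","side"):
    im=capture(c); cv2.imwrite(f"pics/{c}0.png",im[...,::-1])
    k=get_calibration(c); print(c,np.round(k["camera_matrix"],1).tolist(),k["k1"],np.round(k["world_to_cam"],3).tolist())
    for q in("rack","spare0","vial0","holder","stand","dish","jar","spatula"):
        print(q,[(round(d["score"],2),np.round(d["extent"]).astype(int).tolist()) for d in recognise(c,q)][:7])
s=read_state();print(s["time_s"],s["position"],s["tcp_rot"],s["force"],s["opening"])
E
```

```text
pics
top [[406.5, 0.0, 320.2], [0.0, 406.5, 205.5], [0.0, 0.0, 1.0]] -0.06390215809845738 [[0.008, -1.0, 0.019, 0.014], [-0.986, -0.011, -0.166, 0.63], [0.166, -0.017, -0.986, 0.969], [0.0, 0.0, 0.0, 1.0]]
rack [(0.78, [334, 222, 60, 67])]
spare0 [(0.5, [439, 282, 17, 9])]
vial0 [(0.57, [315, 213, 4, 6]), (0.54, [441, 282, 15, 10]), (0.5, [334, 217, 9, 16])]
holder []
stand []
dish [(0.58, [379, 154, 28, 29]), (0.58, [186, 278, 35, 11])]
jar [(0.76, [326, 156, 17, 22])]
spatula [(0.9, [226, 173, 26, 60]), (0.28, [334, 225, 60, 69]), (0.25, [185, 278, 40, 8])]
side [[457.5, 0.0, 310.8], [0.0, 457.5, 195.7], [0.0, 0.0, 1.0]] 0.02400125646468635 [[0.931, -0.365, 0.017, -0.549], [-0.218, -0.591, -0.777, 0.198], [0.293, 0.719, -0.63, 0.876], [0.0, 0.0, 0.0, 1.0]]
rack [(0.78, [312, 225, 73, 57]), (0.51, [379, 198, 24, 30]), (0.27, [213, 152, 27, 28])]
spare0 [(0.7, [357, 314, 13, 34]), (0.58, [292, 335, 15, 37])]
vial0 [(0.77, [319, 212, 12, 18]), (0.52, [294, 226, 8, 14]), (0.46, [290, 201, 9, 19])]
holder []
stand [(0.91, [214, 155, 22, 30])]
dish [(0.8, [412, 240, 35, 23])]
jar [(0.9, [379, 199, 22, 29])]
spatula [(0.71, [315, 153, 53, 24]), (0.56, [313, 197, 10, 20])]
0.9 [ 0.23347801 -0.57971739  0.23357191] [[ 9.27621336e-01  3.73521962e-01  1.29753733e-05]
 [ 3.73521962e-01 -9.27621337e-01  1.47986917e-06]
 [ 1.25889968e-05  3.47382869e-06 -1.00000000e+00]] [-0.13242282  0.47854762 -0.02653782] 1.0019042108239506
```

```bash
python3 - <<'E'
import cv2
a=cv2.imread("pics/top0.png")[130:320,150:480];cv2.imwrite("pics/t0c.png",cv2.resize(a,None,fx=2.4,fy=2.4,interpolation=cv2.INTER_CUBIC))
a=cv2.imread("pics/side0.png")[120:370,180:450];cv2.imwrite("pics/s0c.png",cv2.resize(a,None,fx=2.4,fy=2.4,interpolation=cv2.INTER_CUBIC))
E
```

```text
(no output)
```

View pics/t0c.png

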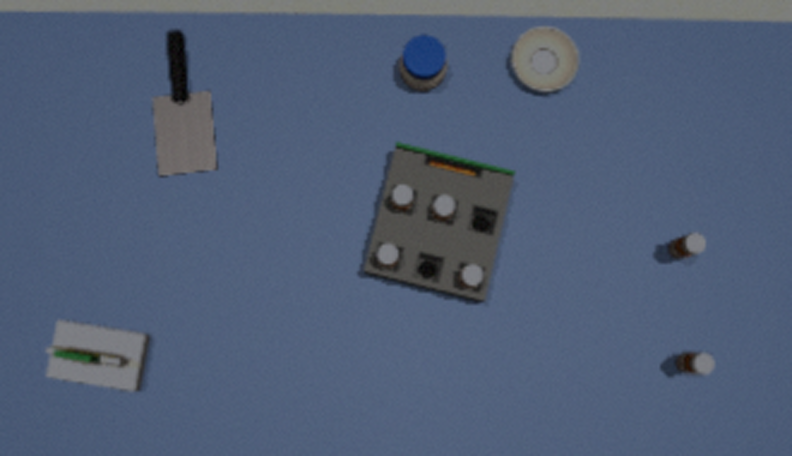

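View pics/s0c.png

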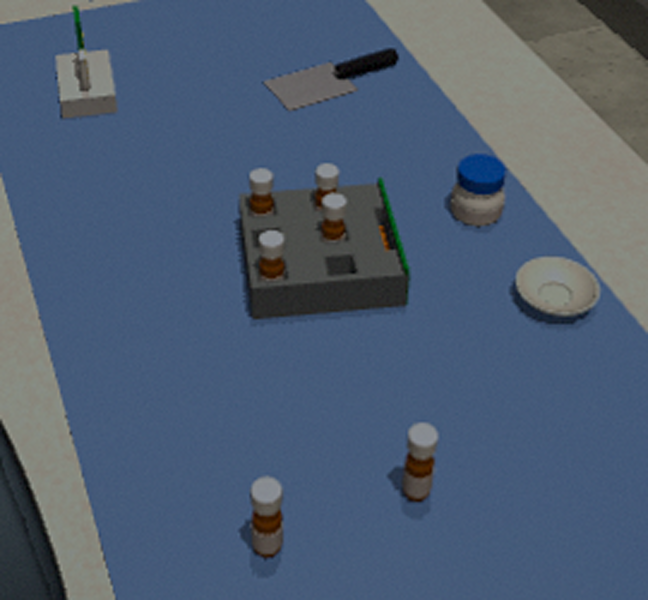

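Top crop (2.4x): rack at about (440,220), yaw slightly negative. The empty pockets are at (483,220), which is pocket3, and (429,267), which is pocket1. Spares are at (690,243) and (700,362), and the holder in the stand at (90,357). The side view agrees. Next I measure them with cap and outline blobs.

```bash
cat > h.py <<'E'
from rig import *
import cv2,numpy as np
from scipy.optimize import least_squares
K={c:get_calibration(c) for c in("top","side")}
def proj(c,P):
    k=K[c];P=np.atleast_2d(P);W=k["world_to_cam"];q=P@W[:3,:3].T+W[:3,3]
    s=q[:,:2]/q[:,2:];s=s*(1+k["k1"]*(s**2).sum(1,keepdims=True))
    return s@k["camera_matrix"][:2,:2].T+k["camera_matrix"][:2,2]
def Rz(a):return np.array([[np.cos(a),-np.sin(a)],[np.sin(a),np.cos(a)]])
def w(p,xy,z):  # local xy -> world
    xy=np.atleast_2d(xy);o=xy@Rz(p[2]).T+p[:2];return np.c_[o,np.full(len(o),z)]
def hullc(c,P):
    h=cv2.convexHull(proj(c,P).astype(np.float32));m=cv2.moments(h);return np.array([m["m10"],m["m01"]])/m["m00"]
def cyl(x,y,z0,z1,r):
    t=np.linspace(0,2*np.pi,24,endpoint=False);C=np.c_[x+r*np.cos(t),y+r*np.sin(t)]
    return np.r_[np.c_[C,np.full(24,z0)],np.c_[C,np.full(24,z1)]]
def blobs(m,amin=15):
    n,l,s,ce=cv2.connectedComponentsWithStats(m.astype(np.uint8));return [(np.round(ce[i],2).tolist(),s[i].tolist()) for i in range(1,n) if s[i,4]>=amin]
E
python3 - <<'E'
from h import *
for c,roi in(("top",(150,130,330,190)),("side",(180,120,270,250))):
    a=cv2.imread(f"pics/{c}0.png");x,y,ww,hh=roi;M=np.zeros(a.shape[:2],bool);M[y:y+hh,x:x+ww]=1
    b,g,r=[a[...,i].astype(int) for i in range(3)]
    sat=a.max(2).astype(int)-a.min(2)
    print(c,"white",blobs(M&(a.min(2)>125)&(sat<45)))
    print("nonblue",blobs(M&(b-r<12)&(a.max(2)>30),60))
    print("green",blobs(M&(g-np.maximum(r,b)>25),8))
E
```

```text
top white []
nonblue [([333.84, 132.71], [150, 130, 330, 9, 2026]), ([376.59, 154.32], [363, 141, 28, 28, 599]), ([324.76, 162.56], [316, 155, 20, 13, 103]), ([226.48, 185.43], [214, 168, 26, 35, 778]), ([332.15, 222.72], [302, 190, 62, 66, 2702]), ([435.42, 232.19], [428, 228, 16, 10, 111]), ([190.62, 277.88], [170, 264, 42, 29, 899]), ([438.6, 280.92], [431, 277, 16, 9, 108])]
green [([339.16, 195.72], [316, 190, 47, 12, 57]), ([180.13, 277.92], [173, 276, 15, 5, 38])]
side white [([381.46, 147.81], [333, 120, 95, 60, 1764]), ([220.89, 149.96], [213, 141, 14, 19, 170]), ([207.75, 152.04], [204, 142, 10, 20, 141]), ([423.02, 209.74], [386, 174, 64, 81, 1165]), ([435.38, 178.38], [433, 174, 6, 10, 21]), ([421.88, 189.31], [419, 187, 7, 5, 16]), ([315.97, 190.73], [312, 188, 9, 6, 37]), ([288.37, 192.92], [284, 190, 9, 6, 38]), ([427.8, 197.87], [424, 195, 8, 6, 15]), ([182.78, 214.84], [180, 198, 10, 32, 128]), ([318.9, 203.34], [315, 201, 9, 6, 41]), ([292.82, 219.04], [288, 216, 10, 7, 49]), ([409.07, 236.39], [399, 227, 21, 21, 245]), ([190.06, 241.88], [188, 239, 6, 7, 16]), ([19
[... 160 characters left out ...]
, 10, 92]), ([213.33, 358.39], [209, 354, 10, 10, 33]), ([222.4, 359.17], [219, 355, 7, 8, 30])]
nonblue [([198.55, 122.87], [180, 120, 55, 10, 287]), ([410.37, 165.77], [333, 120, 117, 138, 8147]), ([215.16, 154.04], [203, 132, 26, 37, 597]), ([308.75, 155.68], [290, 146, 39, 20, 421]), ([312.44, 223.12], [280, 188, 70, 65, 3340]), ([197.86, 298.09], [180, 194, 48, 176, 3174]), ([378.16, 205.72], [368, 197, 22, 17, 278]), ([411.77, 238.94], [395, 227, 35, 25, 671]), ([354.29, 312.73], [348, 297, 14, 32, 342]), ([290.75, 335.99], [284, 319, 14, 34, 365]), ([196.79, 354.67], [187, 332, 18, 38, 128])]
green [([211.93, 128.85], [210, 122, 5, 18, 27]), ([343.45, 213.64], [338, 194, 12, 40, 69])]
```

```bash
cat >> h.py <<'E'
from scipy.optimize import minimize
S=4
def box(p,x0,x1,y0,y1,z0,z1):
    xy=[(x0,y0),(x0,y1),(x1,y0),(x1,y1)];return np.r_[w(p,xy,z0),w(p,xy,z1)]
def soft(im,roi):
    x,y,ww,hh=roi;a=im[y:y+hh,x:x+ww].astype(np.float32) # BGR
    v=(a[...,0]+3)/(a[...,2]+3)
    v=cv2.resize(v,None,fx=S,fy=S,interpolation=cv2.INTER_CUBIC);return v
def render(c,parts,roi):
    m=np.zeros((roi[3]*S,roi[2]*S),np.uint8)
    for P in parts:
        q=(proj(c,P)-[roi[0],roi[1]]+.5)*S-.5
        h=cv2.convexHull(q.astype(np.float32));cv2.fillConvexPoly(m,np.round(h*16).astype(np.int32),1,lineType=8,shift=4)
    return m
def fit(p0,model,ims,rois,th=1.3):
    masks={}
    for c in rois:
        m=(soft(ims[c],rois[c])<th).astype(np.uint8)
        m=cv2.morphologyEx(m,cv2.MORPH_CLOSE,np.ones((3*S,3*S)))
        masks[c]=m
    f=lambda p:sum(cv2.GaussianBlur(np.abs(render(c,model(p),rois[c]).astype(np.float32)-masks[c]),(0,0),1).sum() for c in rois)/S/S
    st=np.array([.006,.006,.05][:len(p0)]);best=None
    for s in(1,-1,.4):
        x0=np.array(p0) if best is None else best.x
        r=minimize(f,x0,method="Nelder-Mead",options=dict(initial_simplex=np.vstack([x0]+[x0+s*st*e for e in np.eye(len(p0))]),xatol=1e-5,fatol=.01))
        best=r if best is None or r.fun<best.fun else best
    return best.x,best.fun,{c:int(masks[c].sum()/S/S) for c in rois},masks
def vial(q,z=0):return cyl(q[0],q[1],z,z+.07,.011)
PK=np.array([(-.05,-.044),(-.05,0),(-.05,.044),(.012,-.044),(.012,0),(.012,.044)])
def rackm(p,full=(0,2,4,5)):
    return [box(p,-.07,.07,-.065,.065,0,.04),box(p,.066,.07,-.065,.065,.04,.047)]+[cyl(*w(p,PK[i],0)[0,:2],.04,.078,.0105) for i in full]
def holdm(p):
    return [box(p,-.03,.03,-.0475,.0475,0,.024),box(p,-.003,.003,-.038,.038,.034,.068),box(p,-.003,.003,-.018,.018,.068,.102)]
def bp(c,uv,z):
    return least_squares(lambda q:proj(c,[q[0],q[1],z])[0]-uv,[.6,0]).x
E
cat > m0.py <<'E'
from h import *
ims={c:cv2.imread(f"pics/{c}0.png") for c in K}
def go(n,p0,model,rois):
    for rs in(rois,{"top":rois["top"]},{"side":rois["side"]}):
        x,f,a,m=fit(p0,model,ims,rs);print(n,list(rs),np.round(x,4).tolist(),round(f,1),a)
        if len(rs)==2:
            res=x
            for c in m: cv2.imwrite(f"pics/m_{n}_{c}.png",np.dstack([m[c]*255,render(c,model(x),rs[c])*255,m[c]*0]))
    return res
p=bp("top",[333,222],.04);print(p)
go("rack",[*p,-.2],rackm,dict(top=(294,182,78,82),side=(270,178,90,80)))
p=bp("top",[188,279],.02);print(p)
go("hold",[*p,-.1],holdm,dict(top=(162,256,56,44),side=(196,116,40,58)))
for i,(t,s) in enumerate([((436,232),(354,312)),((439,281),(291,336))]):
    p=bp("top",t,.035);print(p)
    go(f"sp{i}",p,lambda q:[vial(q)],dict(top=(t[0]-16,t[1]-12,32,24),side=(s[0]-14,s[1]-24,28,48)))
E
python3 m0.py
```

```text
[ 0.59028634 -0.01282878]
rack ['top', 'side'] [0.5905, -0.0128, -0.2392] 211.2 {'top': 2885, 'side': 3517}
rack ['top'] [0.5895, -0.0126, -0.2349] 89.2 {'top': 2885}
rack ['side'] [0.5907, -0.0125, -0.2321] 119.9 {'side': 3517}
[0.44388173 0.35166127]
hold ['top', 'side'] [0.4468, 0.3469, -0.1442] 359.6 {'top': 993, 'side': 914}
hold ['top'] [0.4467, 0.3471, -0.1469] 15.4 {'top': 993}
hold ['side'] [0.4467, 0.3454, -0.1459] 334.5 {'side': 914}
[ 0.56763712 -0.27668125]
sp0 ['top', 'side'] [0.5662, -0.2752] 45.9 {'top': 128, 'side': 376}
sp0 ['top'] [0.5666, -0.2764] 11.4 {'top': 128}
sp0 ['side'] [0.5664, -0.2746] 33.8 {'side': 376}
[ 0.44414183 -0.27998476]
sp1 ['top', 'side'] [0.4437, -0.2795] 45.7 {'top': 133, 'side': 401}
sp1 ['top'] [0.4439, -0.2798] 10.1 {'top': 133}
sp1 ['side'] [0.444, -0.2786] 33.6 {'side': 401}
```

```bash
cat > plan.py <<'E'
import sys
from h import *
RACK=np.array([.590,-.0126,-.235])
def plan(x,y,z,ang=None,tag=""):
    s=read_state();R=np.array(s["tcp_rot"]);d=R.T@(np.array([x,y,z])-s["position"])*1000
    t=0
    if ang is not None:
        cur=np.arctan2(R[1,1],R[0,1]);t=-((ang-cur+np.pi/2)%np.pi-np.pi/2)
    print(tag,"dx %.1f dy %.1f dz %.1f turn %.3f"%(*d,t),"rows>=%.1f"%max(np.linalg.norm(d)/50,abs(np.degrees(t))/8.59),"t",s["time_s"])
E
python3 - <<'E'
from plan import *
print(w(RACK,PK,.008).round(4).tolist(), w(RACK,(.0605,0),.012).round(4))
print(read_state()["position"])
plan(.5664,-.2755,.12,RACK[2]);plan(.5664,-.2755,.048,RACK[2])
E
```

```text
[[0.5311, -0.0437, 0.008], [0.5414, -0.001, 0.008], [0.5516, 0.0418, 0.008], [0.5914, -0.0582, 0.008], [0.6017, -0.0154, 0.008], [0.6119, 0.0274, 0.008]] [[ 0.6488 -0.0267  0.012 ]]
[ 0.23347801 -0.57971739  0.23357191]
 dx 422.5 dy -157.8 dz 113.6 turn -0.953 rows>=9.3 t 0.9
 dx 422.5 dy -157.8 dz 185.6 turn -0.953 rows>=9.8 t 0.9
```

```bash
python3 -m inch '[{"gripper":100,"dx":422.5,"dy":-157.8,"dz":113.6,"turn":-0.953},{"gripper":100,"dx":422.5,"dy":-157.8,"dz":113.6,"turn":-0.953},{"gripper":100,"dx":422.5,"dy":-157.8,"dz":113.6,"turn":-0.953},{"gripper":100,"dx":422.5,"dy":-157.8,"dz":113.6,"turn":-0.953},{"gripper":80,"dx":422.5,"dy":-157.8,"dz":113.6,"turn":-0.953},{"gripper":70,"dx":422.5,"dy":-157.8,"dz":113.6,"turn":-0.953},{"gripper":70,"dx":422.5,"dy":-157.8,"dz":113.6,"turn":-0.953},{"gripper":70,"dx":422.5,"dy":-157.8,"dz":113.6,"turn":-0.953},{"gripper":70,"dx":422.5,"dy":-157.8,"dz":113.6,"turn":-0.953},{"gripper":70,"dx":422.5,"dy":-157.8,"dz":113.6,"turn":-0.953},{"gripper":70,"dx":422.5,"dy":-157.8,"dz":113.6,"turn":-0.953},{"gripper":70,"dx":422.5,"dy":-157.8,"dz":113.6,"turn":-0.953}]'
python3 -c "
from plan import *
plan(.5664,-.2755,.12,RACK[2]);plan(.5664,-.2755,.048,RACK[2])"
```

```text
time_s: 2.1
position: [0.566, -0.2762, 0.1201]
tcp_rot: [[0.232, 0.973, -0.0], [0.973, -0.232, -0.001], [-0.001, -0.0, -1.0]]
force: [0.2, 0.0, -0.3]
opening: 0.701
 dx 0.7 dy 0.2 dz 0.1 turn 0.000 rows>=0.0 t 2.1
 dx 0.8 dy 0.3 dz 72.1 turn 0.000 rows>=1.4 t 2.1
```

```bash
python3 -m inch '[{"gripper":60,"dx":0.5,"dy":0,"dz":40},{"gripper":60,"dx":0.5,"dy":0,"dz":72},{"gripper":60,"dx":0.5,"dy":0,"dz":72},{"gripper":10,"dx":0.5,"dy":0,"dz":72},{"gripper":10,"dx":0.5,"dy":0,"dz":72},{"gripper":10,"dx":0.5,"dy":0,"dz":72},{"gripper":10,"dx":0.5,"dy":0,"dz":72},{"gripper":10,"dx":0.5,"dy":0,"dz":72}]'
python3 -c "
from plan import *
plan(.5914,-.0582,.145,RACK[2])"
```

```text
dx 217.9 dy -26.0 dz -25.1 turn 0.000 rows>=4.4 t 2.1invalid input
```

```bash
python3 -m inch '[{"gripper":60,"dx":0.5,"dy":0,"dz":40,"turn":0},{"gripper":60,"dx":0.5,"dy":0,"dz":72,"turn":0},{"gripper":60,"dx":0.5,"dy":0,"dz":72,"turn":0},{"gripper":10,"dx":0.5,"dy":0,"dz":72,"turn":0},{"gripper":10,"dx":0.5,"dy":0,"dz":72,"turn":0},{"gripper":10,"dx":0.5,"dy":0,"dz":72,"turn":0},{"gripper":10,"dx":0.5,"dy":0,"dz":72,"turn":0},{"gripper":10,"dx":0.5,"dy":0,"dz":72,"turn":0}]'
python3 -c "
from plan import *
plan(.5914,-.0582,.145,RACK[2])"
```

```text
time_s: 2.9
position: [0.5668, -0.2753, 0.049]
tcp_rot: [[0.233, 0.973, 0.001], [0.973, -0.233, -0.001], [-0.001, 0.001, -1.0]]
force: [-1.8, -0.1, 5.1]
opening: 0.235
 dx 216.8 dy -26.5 dz -96.1 turn 0.000 rows>=4.8 t 2.9
```

```bash
python3 -m inch '[{"gripper":10,"dx":0,"dy":0,"dz":-40,"turn":0},{"gripper":10,"dx":0,"dy":0,"dz":-75,"turn":0},{"gripper":10,"dx":0,"dy":0,"dz":-96,"turn":0},{"gripper":10,"dx":50,"dy":-6,"dz":-96,"turn":0},{"gripper":10,"dx":100,"dy":-12,"dz":-96,"turn":0},{"gripper":10,"dx":150,"dy":-18,"dz":-96,"turn":0},{"gripper":10,"dx":190,"dy":-24,"dz":-96,"turn":0},{"gripper":10,"dx":217,"dy":-26.5,"dz":-96,"turn":0},{"gripper":10,"dx":217,"dy":-26.5,"dz":-96,"turn":0},{"gripper":10,"dx":217,"dy":-26.5,"dz":-96,"turn":0}]'
python3 - <<'E'
from plan import *
plan(.5914,-.0582,.145,RACK[2])
for c in K: cv2.imwrite(f"pics/{c}1.png",capture(c)[...,::-1])
a=cv2.imread("pics/side1.png")[160:270,240:420];cv2.imwrite("pics/s1c.png",cv2.resize(a,None,fx=4,fy=4,interpolation=cv2.INTER_CUBIC))
E
```

```text
time_s: 3.9
position: [0.5914, -0.0574, 0.1442]
tcp_rot: [[0.231, 0.973, 0.0], [0.973, -0.231, -0.001], [-0.001, 0.001, -1.0]]
force: [0.1, 0.4, -0.0]
opening: 0.229
 dx -0.8 dy 0.2 dz -0.8 turn 0.002 rows>=0.0 t 3.9
```

View pics/s1c.png

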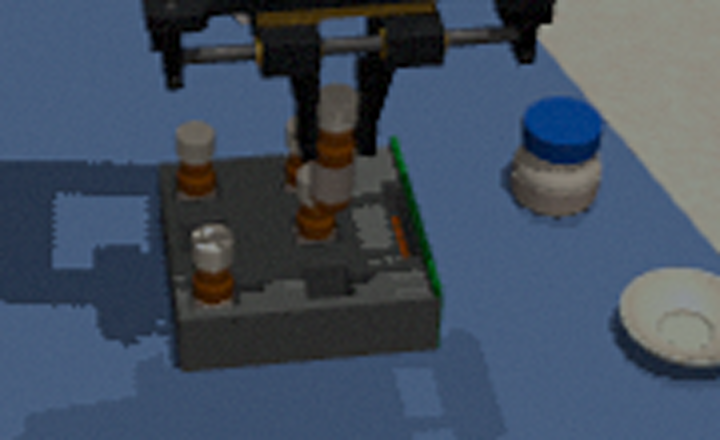

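Spare0 is held upright above pocket3 (vial bottom at crop (330,205)). I lower it in stages and watch the force.

```bash
python3 -m inch '[{"gripper":10,"dx":-0.8,"dy":0.2,"dz":30,"turn":0},{"gripper":10,"dx":-0.8,"dy":0.2,"dz":50,"turn":0},{"gripper":10,"dx":-0.8,"dy":0.2,"dz":56,"turn":0},{"gripper":10,"dx":-0.8,"dy":0.2,"dz":62,"turn":0},{"gripper":10,"dx":-0.8,"dy":0.2,"dz":65,"turn":0},{"gripper":10,"dx":-0.8,"dy":0.2,"dz":65,"turn":0}]'
```

```text
time_s: 4.6
position: [0.5917, -0.0591, 0.0793]
tcp_rot: [[0.233, 0.972, 0.001], [0.972, -0.233, -0.0], [-0.0, 0.001, -1.0]]
force: [-0.6, -0.5, -1.0]
opening: 0.235
```

```bash
python3 -m inch '[{"gripper":10,"dx":0,"dy":0,"dz":8,"turn":0},{"gripper":10,"dx":0,"dy":0,"dz":15,"turn":0},{"gripper":10,"dx":0,"dy":0,"dz":20,"turn":0},{"gripper":10,"dx":0,"dy":0,"dz":22,"turn":0},{"gripper":10,"dx":0,"dy":0,"dz":22,"turn":0}]'
```

```text
time_s: 5.1
position: [0.591, -0.0585, 0.0571]
tcp_rot: [[0.233, 0.973, -0.001], [0.973, -0.233, 0.0], [0.0, -0.001, -1.0]]
force: [-0.4, 0.3, 1.7]
opening: 0.233
```

```bash
python3 -m inch '[{"gripper":10,"dx":0,"dy":0,"dz":1,"turn":0},{"gripper":42,"dx":0,"dy":0,"dz":0.5,"turn":0},{"gripper":42,"dx":0,"dy":0,"dz":0.5,"turn":0},{"gripper":42,"dx":0,"dy":0,"dz":0.5,"turn":0},{"gripper":42,"dx":0,"dy":0,"dz":-10,"turn":0},{"gripper":42,"dx":0,"dy":0,"dz":-30,"turn":0},{"gripper":45,"dx":0,"dy":0,"dz":-70,"turn":0},{"gripper":45,"dx":0,"dy":0,"dz":-70,"turn":0}]'
python3 -c "
from plan import *
plan(.4440,-.2795,.125,RACK[2])"
```

```text
time_s: 5.9
position: [0.595, -0.0596, 0.1322]
tcp_rot: [[0.233, 0.972, 0.01], [0.973, -0.233, -0.003], [-0.0, 0.011, -1.0]]
force: [0.6, -0.1, -0.7]
opening: 0.441
 dx -249.0 dy -95.8 dz 6.3 turn 0.000 rows>=5.3 t 5.9
```

```bash
python3 -m inch '[{"gripper":60,"dx":-249,"dy":-91.5,"dz":0,"turn":0},{"gripper":60,"dx":-249,"dy":-91.5,"dz":0,"turn":0},{"gripper":60,"dx":-249,"dy":-91.5,"dz":0,"turn":0},{"gripper":60,"dx":-249,"dy":-91.5,"dz":0,"turn":0},{"gripper":60,"dx":-249,"dy":-91.5,"dz":0,"turn":0},{"gripper":60,"dx":-249,"dy":-91.5,"dz":0,"turn":0},{"gripper":60,"dx":-249,"dy":-91.5,"dz":0,"turn":0},{"gripper":60,"dx":-249,"dy":-91.5,"dz":0,"turn":0},{"gripper":60,"dx":-249,"dy":-91.5,"dz":0,"turn":0}]'
python3 - <<'E'
from plan import *
plan(.4440,-.2795,.048,RACK[2])
for c in K: cv2.imwrite(f"pics/{c}2.png",capture(c)[...,::-1])
a=cv2.imread("pics/side2.png")[160:270,250:380];b=cv2.imread("pics/top2.png")[180:270,290:380]
cv2.imwrite("pics/s2c.png",np.hstack([cv2.resize(a,(440,372),interpolation=cv2.INTER_CUBIC),cv2.resize(b,(360,372),interpolation=cv2.INTER_CUBIC)]))
E
```

```text
time_s: 6.8
position: [0.4451, -0.2779, 0.1269]
tcp_rot: [[0.231, 0.973, -0.0], [0.973, -0.231, 0.001], [0.001, -0.0, -1.0]]
force: [0.4, -0.2, -0.2]
opening: 0.602
 dx -1.9 dy -0.6 dz 78.9 turn 0.002 rows>=1.6 t 6.8
```

View pics/s2c.png

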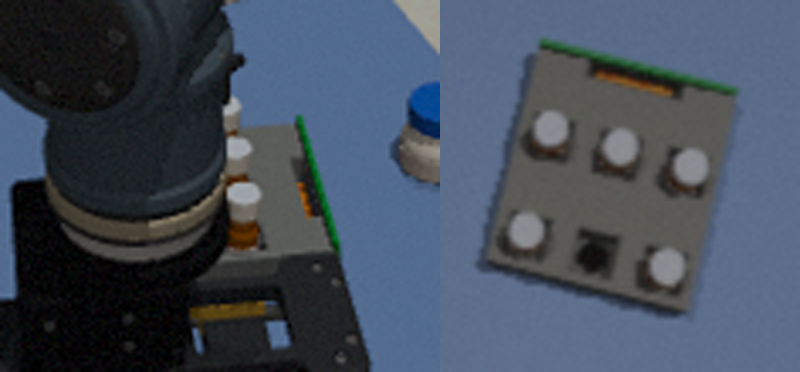

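Spare0 now stands in pocket3 (top cap at (690,165)), level with its neighbours. Only pocket1, at (597,255), is empty. Next is spare1.

```bash
python3 -m inch '[{"gripper":60,"dx":-1.5,"dy":-0.6,"dz":40,"turn":0},{"gripper":60,"dx":-1.5,"dy":-0.6,"dz":78,"turn":0},{"gripper":60,"dx":-1.5,"dy":-0.6,"dz":78,"turn":0},{"gripper":10,"dx":-1.5,"dy":-0.6,"dz":78,"turn":0},{"gripper":10,"dx":-1.5,"dy":-0.6,"dz":78,"turn":0},{"gripper":10,"dx":-1.5,"dy":-0.6,"dz":78,"turn":0},{"gripper":10,"dx":-1.5,"dy":-0.6,"dz":78,"turn":0},{"gripper":10,"dx":-1.5,"dy":-0.6,"dz":78,"turn":0}]'
python3 -c "
from plan import *
plan(.5414,-.001,.145,RACK[2])"
```

```text
time_s: 7.7
position: [0.4438, -0.2812, 0.0501]
tcp_rot: [[0.233, 0.973, 0.001], [0.973, -0.233, -0.001], [-0.001, 0.002, -1.0]]
force: [-1.3, 0.0, 3.7]
opening: 0.237
 dx 295.2 dy 29.8 dz -95.1 turn 0.000 rows>=6.2 t 7.7
```

```bash
python3 -m inch '[{"gripper":10,"dx":0,"dy":0,"dz":-40,"turn":0},{"gripper":10,"dx":0,"dy":0,"dz":-80,"turn":0},{"gripper":10,"dx":20,"dy":2,"dz":-100,"turn":0},{"gripper":10,"dx":65,"dy":6,"dz":-100,"turn":0},{"gripper":10,"dx":110,"dy":11,"dz":-100,"turn":0},{"gripper":10,"dx":155,"dy":16,"dz":-100,"turn":0},{"gripper":10,"dx":200,"dy":20,"dz":-100,"turn":0},{"gripper":10,"dx":240,"dy":25,"dz":-100,"turn":0},{"gripper":10,"dx":275,"dy":30,"dz":-100,"turn":0},{"gripper":10,"dx":294,"dy":30,"dz":-100,"turn":0},{"gripper":10,"dx":294,"dy":30,"dz":-100,"turn":0},{"gripper":10,"dx":294,"dy":30,"dz":-100,"turn":0}]'
python3 -c "
from plan import *
plan(.5414,-.001,.08,RACK[2])"
```

```text
time_s: 8.9
position: [0.5408, -0.0019, 0.1491]
tcp_rot: [[0.232, 0.973, -0.0], [0.973, -0.232, -0.0], [-0.0, 0.0, -1.0]]
force: [-0.2, -0.2, -0.8]
opening: 0.233
 dx 1.0 dy 0.4 dz 69.1 turn 0.001 rows>=1.4 t 8.9
```

```bash
python3 -m inch '[{"gripper":10,"dx":0.8,"dy":0.4,"dz":35,"turn":0},{"gripper":10,"dx":0.8,"dy":0.4,"dz":53,"turn":0},{"gripper":10,"dx":0.8,"dy":0.4,"dz":60,"turn":0},{"gripper":10,"dx":0.8,"dy":0.4,"dz":65,"turn":0},{"gripper":10,"dx":0.8,"dy":0.4,"dz":69,"turn":0},{"gripper":10,"dx":0.8,"dy":0.4,"dz":69,"turn":0}]'
```

```text
time_s: 9.5
position: [0.5418, -0.0017, 0.0802]
tcp_rot: [[0.233, 0.972, 0.001], [0.972, -0.233, -0.0], [-0.0, 0.001, -1.0]]
force: [0.3, -1.1, -0.1]
opening: 0.239
```

```bash
python3 -m inch '[{"gripper":10,"dx":0,"dy":0,"dz":8,"turn":0},{"gripper":10,"dx":0,"dy":0,"dz":15,"turn":0},{"gripper":10,"dx":0,"dy":0,"dz":20,"turn":0},{"gripper":10,"dx":0,"dy":0,"dz":22.5,"turn":0},{"gripper":10,"dx":0,"dy":0,"dz":22.5,"turn":0}]'
```

```text
time_s: 10.0
position: [0.5416, -0.0012, 0.058]
tcp_rot: [[0.233, 0.973, -0.0], [0.973, -0.233, -0.0], [-0.0, -0.0, -1.0]]
force: [-0.9, -0.1, 6.6]
opening: 0.239
```

```bash
python3 -m inch '[{"gripper":42,"dx":0,"dy":0,"dz":0,"turn":0},{"gripper":42,"dx":0,"dy":0,"dz":0,"turn":0},{"gripper":42,"dx":0,"dy":0,"dz":0,"turn":0},{"gripper":42,"dx":0,"dy":0,"dz":-10,"turn":0},{"gripper":42,"dx":0,"dy":0,"dz":-30,"turn":0},{"gripper":42,"dx":0,"dy":0,"dz":-70,"turn":0},{"gripper":42,"dx":0,"dy":0,"dz":-92,"turn":0},{"gripper":42,"dx":0,"dy":0,"dz":-92,"turn":0},{"gripper":42,"dx":0,"dy":0,"dz":-92,"turn":0}]'
python3 -c "
from plan import *
plan(.4467,.347,.15,-.146)"
```

```text
time_s: 10.9
position: [0.5417, -0.0012, 0.1501]
tcp_rot: [[0.233, 0.973, 0.001], [0.973, -0.233, -0.0], [0.0, 0.001, -1.0]]
force: [-0.3, -0.1, -0.3]
opening: 0.416
 dx 316.5 dy -173.4 dz -0.1 turn -0.089 rows>=7.2 t 10.9
```

```bash
python3 -m inch '[{"gripper":42,"dx":316.5,"dy":-173.4,"dz":0,"turn":-0.089},{"gripper":42,"dx":316.5,"dy":-173.4,"dz":0,"turn":-0.089},{"gripper":42,"dx":316.5,"dy":-173.4,"dz":0,"turn":-0.089},{"gripper":42,"dx":316.5,"dy":-173.4,"dz":0,"turn":-0.089},{"gripper":42,"dx":316.5,"dy":-173.4,"dz":0,"turn":-0.089},{"gripper":42,"dx":316.5,"dy":-173.4,"dz":0,"turn":-0.089},{"gripper":42,"dx":316.5,"dy":-173.4,"dz":0,"turn":-0.089},{"gripper":42,"dx":316.5,"dy":-173.4,"dz":0,"turn":-0.089},{"gripper":42,"dx":316.5,"dy":-173.4,"dz":0,"turn":-0.089},{"gripper":42,"dx":316.5,"dy":-173.4,"dz":0,"turn":-0.089},{"gripper":42,"dx":316.5,"dy":-173.4,"dz":0,"turn":-0.089}]'
python3 - <<'E'
from plan import *
plan(.4467,.347,.083,-.146)
for c in K: cv2.imwrite(f"pics/{c}3.png",capture(c)[...,::-1])
a=cv2.imread("pics/side3.png")[170:270,250:370];b=cv2.imread("pics/side3.png")[90:190,170:290]
cv2.imwrite("pics/s3c.png",np.hstack([cv2.resize(q,(400,333),interpolation=cv2.INTER_CUBIC) for q in(a,b)]))
E
```

```text
time_s: 12.0
position: [0.447, 0.3451, 0.1489]
tcp_rot: [[0.148, 0.989, -0.001], [0.989, -0.148, -0.001], [-0.001, -0.001, -1.0]]
force: [0.6, -0.1, -0.3]
opening: 0.421
 dx 1.9 dy -0.5 dz 65.9 turn -0.002 rows>=1.3 t 12.0
```

View pics/s3c.png

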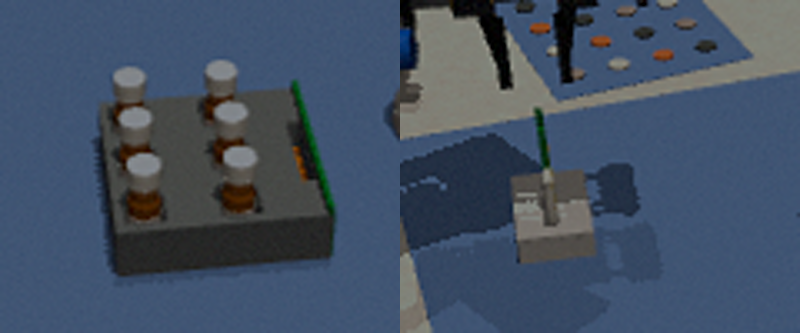

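All six pockets are filled and the fingers straddle the green tab at (540,110). I grip it now.

```bash
python3 -m inch '[{"gripper":42,"dx":1.9,"dy":-0.5,"dz":40,"turn":0},{"gripper":42,"dx":1.9,"dy":-0.5,"dz":66,"turn":0},{"gripper":42,"dx":1.9,"dy":-0.5,"dz":66,"turn":0},{"gripper":0,"dx":1.9,"dy":-0.5,"dz":66,"turn":0},{"gripper":0,"dx":1.9,"dy":-0.5,"dz":66,"turn":0},{"gripper":0,"dx":1.9,"dy":-0.5,"dz":66,"turn":0},{"gripper":0,"dx":1.9,"dy":-0.5,"dz":66,"turn":0},{"gripper":0,"dx":1.9,"dy":-0.5,"dz":66,"turn":0},{"gripper":0,"dx":1.9,"dy":-0.5,"dz":66,"turn":0}]'; python3 -c "
from rig import *
print(read_state()['tau'],read_state()['moment'])"
```

```text
time_s: 13.0
position: [0.4467, 0.3492, 0.0843]
tcp_rot: [[0.145, 0.989, 0.001], [0.989, -0.145, 0.001], [0.001, 0.001, -1.0]]
force: [-0.9, -1.4, 5.1]
opening: 0.067
[-1.30260126e-01 -4.03569925e+01 -1.03155255e+01  2.51847308e-02
 -2.57975142e-01 -4.30884480e-03] [-0.09915543  0.1274635  -0.01524099]
```

```bash
python3 -m inch '[{"gripper":0,"dx":0,"dy":0,"dz":-20,"turn":0},{"gripper":0,"dx":0,"dy":0,"dz":-60,"turn":0},{"gripper":0,"dx":0,"dy":0,"dz":-95,"turn":0},{"gripper":0,"dx":0,"dy":0,"dz":-95,"turn":0},{"gripper":0,"dx":0,"dy":0,"dz":-95,"turn":0}]'; python3 -c "
from plan import *
print(read_state()['opening'])
plan(.6488,-.0267,.180,RACK[2])"
```

```text
time_s: 13.5
position: [0.4466, 0.349, 0.1792]
tcp_rot: [[0.145, 0.989, 0.002], [0.989, -0.145, 0.001], [0.001, 0.001, -1.0]]
force: [-0.6, -0.4, -0.6]
opening: 0.064
0.06369082412849937
 dx -342.4 dy 254.6 dz -0.8 turn 0.089 rows>=8.5 t 13.5
```

```bash
python3 -m inch '[{"gripper":0,"dx":-30,"dy":22,"dz":0,"turn":0.01},{"gripper":0,"dx":-342.4,"dy":254.6,"dz":0,"turn":0.089},{"gripper":0,"dx":-342.4,"dy":254.6,"dz":0,"turn":0.089},{"gripper":0,"dx":-342.4,"dy":254.6,"dz":0,"turn":0.089},{"gripper":0,"dx":-342.4,"dy":254.6,"dz":0,"turn":0.089},{"gripper":0,"dx":-342.4,"dy":254.6,"dz":0,"turn":0.089},{"gripper":0,"dx":-342.4,"dy":254.6,"dz":0,"turn":0.089},{"gripper":0,"dx":-342.4,"dy":254.6,"dz":0,"turn":0.089},{"gripper":0,"dx":-342.4,"dy":254.6,"dz":0,"turn":0.089},{"gripper":0,"dx":-342.4,"dy":254.6,"dz":0,"turn":0.089},{"gripper":0,"dx":-342.4,"dy":254.6,"dz":0,"turn":0.089},{"gripper":0,"dx":-342.4,"dy":254.6,"dz":0,"turn":0.089}]'
python3 -m inch '[{"gripper":0,"dx":0,"dy":0,"dz":0,"turn":0},{"gripper":0,"dx":0,"dy":0,"dz":0,"turn":0}]'
python3 - <<'E'
from plan import *
s=read_state();plan(.6488,-.0267,.180,RACK[2])
P=np.array(s["position"]);R=np.array(s["tcp_rot"]);a=np.arctan2(R[1,1],R[0,1])
for c in K: cv2.imwrite(f"pics/{c}4.png",capture(c)[...,::-1])
p=[P[0],P[1],a];oz=P[2]-.078
for n,L in(("tongue",[(-.003,y,z) for y,z in((-.028,0),(.028,0),(-.028,.028),(.028,.028),(-.038,.028),(.038,.028),(-.038,.062),(.038,.062))]),):
    for l in L: print(l,proj("side",w(p,l[:2],oz+l[2])).round(1),proj("top",w(p,l[:2],oz+l[2])).round(1))
m=proj("side",w(RACK,(.0605,0),.04))[0];print("mouth",m)
a=cv2.imread("pics/side4.png")[110:250,270:410];cv2.imwrite("pics/s4c.png",cv2.resize(a,None,fx=4.2,fy=4.2,interpolation=cv2.INTER_CUBIC))
E
```

```text
time_s: 14.7
position: [0.6468, -0.0256, 0.1768]
tcp_rot: [[0.232, 0.973, -0.004], [0.973, -0.232, 0.001], [0.0, -0.004, -1.0]]
force: [0.5, 0.6, -0.8]
opening: 0.066
time_s: 14.9
position: [0.6479, -0.0254, 0.1783]
tcp_rot: [[0.231, 0.973, -0.001], [0.973, -0.231, 0.0], [0.0, -0.001, -1.0]]
force: [0.3, -0.4, -1.0]
opening: 0.067
 dx -1.1 dy 1.2 dz -1.7 turn 0.002 rows>=0.0 t 14.9
(-0.003, -0.028, 0) [[342.  201.1]] [[350.6 199.1]]
(-0.003, 0.028, 0) [[337.1 185. ]] [[327.9 193.5]]
(-0.003, -0.028, 0.028) [[342.8 190.7]] [[351.7 196.9]]
(-0.003, 0.028, 0.028) [[337.8 174.7]] [[328.4 191.2]]
(-0.003, -0.038, 0.028) [[343.8 193.7]] [[355.8 197.9]]
(-0.003, 0.038, 0.028) [[337. 172.]] [[324.2 190.2]]
(-0.003, -0.038, 0.062) [[344.9 180.5]] [[357.4 195.2]]
(-0.003, 0.038, 0.062) [[337.8 159.1]] [[324.6 187.1]]
mouth [339.95968216 214.11607401]
```

View pics/s4c.png

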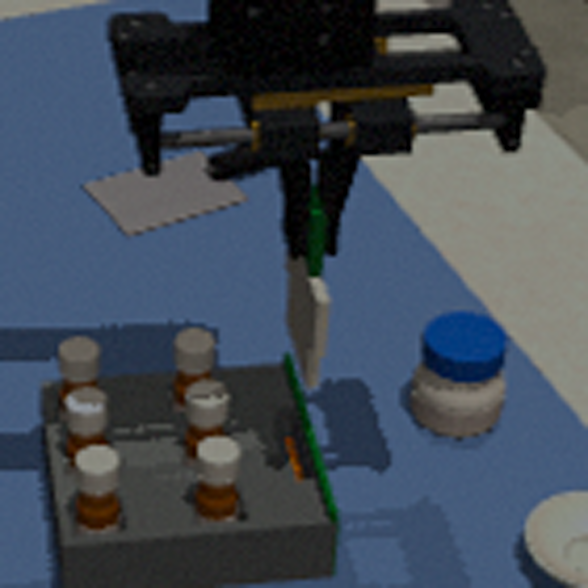

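```bash
python3 - <<'E'
from plan import *
P=np.array([.6479,-.0254,.1783]);p=[P[0],P[1],-.233];oz=P[2]-.078
out=[]
for c,(x,y) in(("side",(320,150)),("top",(310,170))):
    a=cv2.resize(cv2.imread(f"pics/{c}4.png")[y:y+60,x:x+60],(540,540)[:2],interpolation=cv2.INTER_CUBIC)[:, :400] if c=="side" else cv2.resize(cv2.imread(f"pics/{c}4.png")[y:y+60,x:x+60],(540,540),interpolation=cv2.INTER_CUBIC)[:,:400]
    a=np.clip(a.astype(float)*1.7,0,255).astype(np.uint8)
    for sx in(-.003,.003):
        L=[(-.028,0),(.028,0),(.028,.028),(.038,.028),(.038,.062),(.018,.062),(.018,.096),(-.018,.096),(-.018,.062),(-.038,.062),(-.038,.028),(-.028,.028)]
        q=np.array([proj(c,w(p,(sx,l[0]),oz+l[1]))[0] for l in L]);q=((q-[x,y]+.5)*9-.5)
        cv2.polylines(a,[q.round().astype(np.int32)],True,(0,0,255) if sx>0 else (0,255,255),1)
    out.append(a)
cv2.imwrite("pics/o4.png",np.hstack(out))
E
```

```text
(no output)
```

View pics/o4.png

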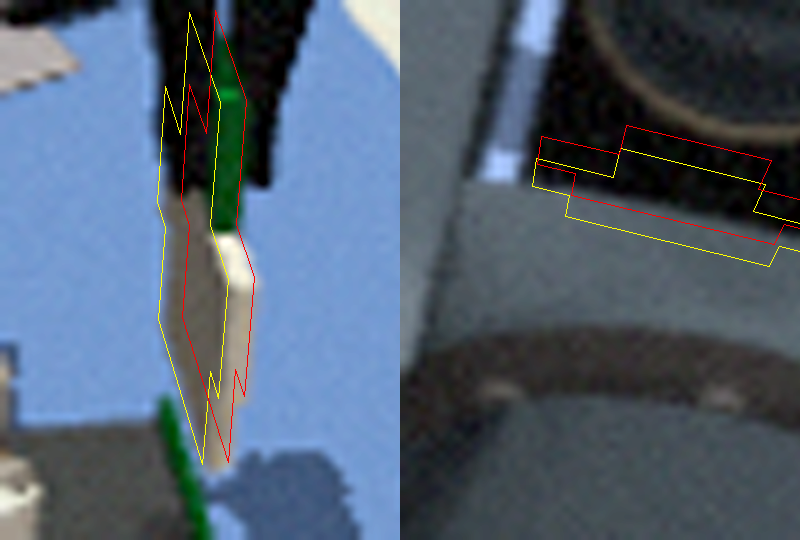

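The overlay matches the held holder within about 1 px in the side view, upright, with the tongue tip at (215,465). I correct the small offset and lower it into the mouth.

```bash
python3 -m inch '[{"gripper":0,"dx":-1.1,"dy":0.9,"dz":20,"turn":0},{"gripper":0,"dx":-1.1,"dy":0.9,"dz":40,"turn":0},{"gripper":0,"dx":-1.1,"dy":0.9,"dz":52,"turn":0},{"gripper":0,"dx":-1.1,"dy":0.9,"dz":56,"turn":0},{"gripper":0,"dx":-1.1,"dy":0.9,"dz":59,"turn":0},{"gripper":0,"dx":-1.1,"dy":0.9,"dz":62,"turn":0},{"gripper":0,"dx":-1.1,"dy":0.9,"dz":64,"turn":0},{"gripper":0,"dx":-1.1,"dy":0.9,"dz":64,"turn":0}]'
```

```text
time_s: 15.8
position: [0.65, -0.0279, 0.1174]
tcp_rot: [[0.232, 0.973, 0.002], [0.973, -0.232, -0.0], [0.0, 0.002, -1.0]]
force: [-2.5, 1.5, 9.2]
opening: 0.064
```

```bash
python3 -m inch '[{"gripper":0,"dx":0,"dy":-0.5,"dz":-3,"turn":0},{"gripper":0,"dx":0.7,"dy":-2,"dz":-3,"turn":0},{"gripper":0,"dx":0.7,"dy":-2,"dz":0,"turn":0},{"gripper":0,"dx":0.7,"dy":-2,"dz":2,"turn":0},{"gripper":0,"dx":0.7,"dy":-2,"dz":4,"turn":0},{"gripper":0,"dx":0.7,"dy":-2,"dz":4,"turn":0}]'; python3 -c "
from plan import *
print(np.array(read_state()['force'])[:2]@Rz(RACK[2]), np.array(read_state()['moment']))
plan(.6488,-.0267,.11,RACK[2])"
```

```text
time_s: 16.4
position: [0.6477, -0.0262, 0.1101]
tcp_rot: [[0.233, 0.972, 0.001], [0.972, -0.233, 0.001], [0.002, 0.0, -1.0]]
force: [1.5, 3.5, 0.6]
opening: 0.068
[0.65445204 3.7864866 ] [ 0.82586191 -0.43792705  0.02819357]
 dx -0.3 dy 1.1 dz 0.1 turn -0.000 rows>=0.0 t 16.4
```

It is in. A side push along rack +y is showing, so I shift 1 mm and go down to the spring.

```bash
python3 -m inch '[{"gripper":0,"dx":1,"dy":0,"dz":0,"turn":0},{"gripper":0,"dx":1,"dy":0,"dz":4,"turn":0},{"gripper":0,"dx":1,"dy":0,"dz":8,"turn":0},{"gripper":0,"dx":1,"dy":0,"dz":11,"turn":0},{"gripper":0,"dx":1,"dy":0,"dz":11,"turn":0}]'; python3 -c "
from plan import *
print(np.array(read_state()['force'])[:2]@Rz(RACK[2]), np.array(read_state()['moment']))"
```

```text
time_s: 16.9
position: [0.6471, -0.0259, 0.0984]
tcp_rot: [[0.233, 0.972, -0.001], [0.972, -0.233, 0.0], [0.0, -0.002, -1.0]]
force: [1.0, 3.1, -2.1]
opening: 0.068
[0.23912308 3.27943419] [ 0.75128912 -0.38700181  0.05117625]
```

```bash
python3 -m inch '[{"gripper":0,"dx":1,"dy":0,"dz":3,"turn":0},{"gripper":0,"dx":1,"dy":0,"dz":5,"turn":0},{"gripper":0,"dx":1,"dy":0,"dz":7,"turn":0},{"gripper":0,"dx":1,"dy":0,"dz":9,"turn":0},{"gripper":0,"dx":1,"dy":0,"dz":10,"turn":0},{"gripper":0,"dx":1,"dy":0,"dz":10,"turn":0},{"gripper":0,"dx":1,"dy":0,"dz":10,"turn":0}]'; python3 -c "
from plan import *
print(np.array(read_state()['force'])[:2]@Rz(RACK[2]), np.array(read_state()['moment']))"
```

```text
time_s: 17.6
position: [0.6475, -0.0257, 0.0905]
tcp_rot: [[0.233, 0.973, -0.001], [0.973, -0.233, -0.001], [-0.001, -0.0, -1.0]]
force: [-1.7, 0.3, 6.4]
opening: 0.064
[-1.75571501 -0.09909419] [0.25546133 0.33360857 0.02674111]
```

```bash
python3 -m inch '[{"gripper":0,"dx":0,"dy":0,"dz":1.5,"turn":0},{"gripper":0,"dx":0,"dy":0,"dz":3,"turn":0},{"gripper":0,"dx":0,"dy":0,"dz":3,"turn":0},{"gripper":0,"dx":0,"dy":0,"dz":3,"turn":0}]'; python3 -c "
from plan import *
print(np.array(read_state()['force'])[:2]@Rz(RACK[2]), np.array(read_state()['moment']))"; python3 -m inch '[{"gripper":0,"dx":0,"dy":0,"dz":1.5,"turn":0},{"gripper":0,"dx":0,"dy":0,"dz":1.5,"turn":0},{"gripper":0,"dx":0,"dy":0,"dz":1.5,"turn":0}]'
```

```text
time_s: 18.0
position: [0.6477, -0.0259, 0.0902]
tcp_rot: [[0.232, 0.973, 0.0], [0.973, -0.232, -0.002], [-0.001, 0.001, -1.0]]
force: [-5.9, 0.3, 19.7]
opening: 0.068
[-5.76117307 -1.11142339] [ 0.41300417  1.08517855 -0.03218615]
time_s: 18.3
position: [0.6478, -0.0259, 0.09]
tcp_rot: [[0.232, 0.973, 0.001], [0.973, -0.232, -0.002], [-0.002, 0.001, -1.0]]
force: [-7.8, 0.5, 26.6]
opening: 0.07
```

The TCP stalls at z=0.090, the expected home height, while the force rises to 27 N, so this is the hard stop. I ease off a little and verify.

```bash
python3 -m inch '[{"gripper":0,"dx":0,"dy":-0.3,"dz":-1.3,"turn":0},{"gripper":0,"dx":0,"dy":-0.3,"dz":-1.3,"turn":0},{"gripper":0,"dx":0,"dy":-0.3,"dz":-1.3,"turn":0},{"gripper":0,"dx":0,"dy":-0.3,"dz":-1.3,"turn":0}]'
python3 - <<'E'
from plan import *
for c in K: cv2.imwrite(f"pics/{c}5.png",capture(c)[...,::-1])
p=RACK; x,y=265,150
a=cv2.resize(cv2.imread("pics/side5.png")[y:y+110,x:x+110],(594,594),interpolation=cv2.INTER_CUBIC);a=np.clip(a*1.5,0,255).astype(np.uint8);b=a.copy()
L=[(.038,.040),(.038,.074),(.018,.074),(.018,.108),(-.018,.108),(-.018,.074),(-.038,.074),(-.038,.04)]
q=np.array([proj("side",w(p,(.0575,l[0]),l[1]))[0] for l in L]);q=((q-[x,y]+.5)*5.4-.5)
cv2.polylines(b,[q.round().astype(np.int32)],True,(0,0,255),1)
cv2.imwrite("pics/o5.png",np.hstack([a[60:560,150:500],b[60:560,150:500]]))
s=read_state();print(s["force"],np.abs(s["qvel"]).max())
E
```

```text
time_s: 18.7
position: [0.6477, -0.0259, 0.0901]
tcp_rot: [[0.232, 0.973, 0.001], [0.973, -0.232, -0.002], [-0.001, 0.001, -1.0]]
force: [-5.3, 0.6, 20.5]
opening: 0.071
[-5.42660755  0.65903942 19.36659951] 0.06807210906538246
```

View pics/o5.png

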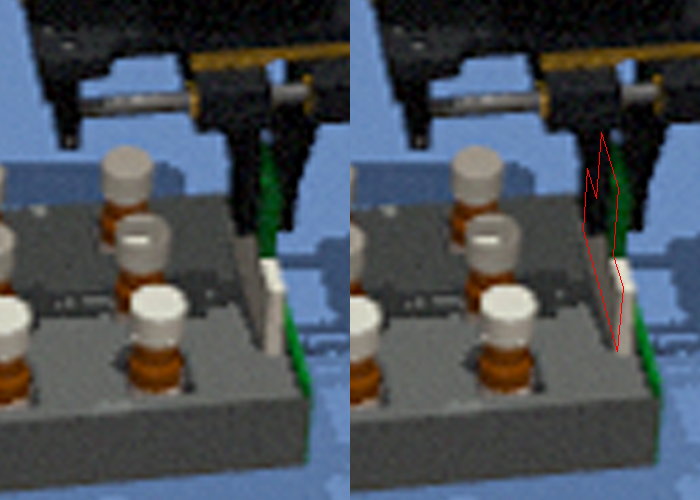

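The holder's shoulder sits on the rack top at (270,352), on the home-pose overlay. The vials stand clear of the fingers, so I hand in.

```bash
python3 -c "
from rig import *
print(hand_in()); print(read_state()['force'],read_state()['time_s'])"
```

```text
the job is handed in; nothing more can be done
None
the job is handed in; nothing more can be done
```

I stood both spare vials in the two empty pockets and pushed the label holder fully home. I then handed the job in, still gripping the holder and pressing it down. The hand-in gave no verdict.

- **Vials:** one spare went into pocket3 and the other into pocket1. The picture taken afterwards showed all six vials standing upright at the same height. The spare in pocket1 gave a clear floor contact of 6.6 N; the one in pocket3 was gentler, 1.7 N before I pressed about 1 mm further.
- **Holder:** the first try caught the edge of the slot mouth (9 N). I backed off, moved it about 2 mm and it slid in past the spring. It stopped hard with the tool at 0.090 m, the expected home height, while the push rose from 6 to 27 N. I eased the push to about 20 N for the hold.
- **Last checks:** the final side picture put the holder's shoulder on the rack top, matching the home position to about a pixel. The measured grip position was about 1 mm from my estimate of the slot centre. About 5 N of sideways force remained against the slot wall. The holder's yellow label side was not visible in any picture. I took it to be facing the lip because the holder was not turned round between stand and slot.
- **Time:** about 19 s of the 64 s allowed.

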